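Refit the drag discs and the D-shaft knob of the feed unit and hold it pressed

TASK

Put the drag of the grey feed unit back together: lay the larger cork friction disc over the upright shaft, flat on the round spring plate, let go of it, then lay the smaller steel washer over the shaft flat on the cork and let go of that too. Then pick up the black bar knob, turn it so that the flat in its bore (on the side of its pointed nose) matches the flat of the D-shaft, push it on until it sits on the washer, and press the whole stack about half a centimetre down against the spring. Finish while still holding the knob pressed down like that, ready for its cross pin to be driven in, and leave the tape measure, the chuck key and the loose board alone.

Things in the scene. Friction and masses are not known exactly. Their poses are not given: they have to be found in the camera images.
- feed_unit: Fixed grey housing: flange 112 x 88 mm, box 88 x 76 mm, 38 mm high, round collar 68 mm across to 40 mm; above it a coil spring, the round spring plate and the upright steel shaft. Origin: centre of the underside, on the bench, on the shaft's axis; z up. +x: the way the shaft's flat faces; a black cable gland sticks out low on the opposite (-x) side, to 62 mm from the axis.
- shaft_top (a point): Upper end of the fixed steel D-shaft, on its axis, 93 mm above the bench. The shaft is 18 mm in diameter with one flat 4.5 mm from the axis, facing the unit's +x, along its whole length; the upper 4 mm taper in by 3 mm (the flat by 2 mm). It does not turn. Axes as the unit's.
- plate_top (a point): Centre of the upper face of the round dark steel spring plate, 52 mm across and 5 mm thick, round the shaft; 55 mm above the bench when up, so that 38 mm of shaft stand above it. Axes as those of the unit.
- spring_plate (a joint): How far the spring plate has been pressed down, in m: 0 is up, 0.009 the stop. The spring takes 4 N to start moving and 1 N more for each mm (9 N at 5 mm); released, the plate comes back up.
- friction_disc: Flat cork ring, the larger of the two discs: 58 mm outside, hole 23 mm, 8 mm thick, 30 g. It lies flat on the bench. Origin: centre of its underside; z along its axis. Both sides are alike.
- steel_washer: Flat plain steel ring, the smaller of the two discs: 44 mm outside, hole 23 mm, 8 mm thick, 60 g. It lies flat on the bench. Origin: centre of its underside; z along its axis. Both sides are alike.
- bar_knob: Black knob standing on its open bore, 42 mm high, 60 g. From above a bar from x = -22 mm (round tail) to +34 mm (narrow nose, light line on top), 30 mm wide in y, sides flat and parallel from x = -10 to +10. Origin: bore centre at the underside; z up, +x to the nose. D-bore 33 mm deep, 20.8 mm diameter, flat 5.8 mm from the axis on the +x side: about 1.3 mm and 8 degrees of play on the shaft.
- knob_nose (a point): Tip of the knob's nose, at x = +34 mm in the knob's frame, 20 mm above its underside.
- tape_measure: Bystander: yellow tape measure, 34 x 77 x 56 mm, standing on the bench. Origin under its centre. To be left alone.
- chuck_key: Bystander: steel T-shaped chuck key, 50 x 75 x 15 mm, lying on the bench. Origin under its centre. To be left alone. Behind it stands the drill press: its head and feed levers overhang the bench from about 0.33 to 0.56 m up, at x > 0.55 m, -0.22 < y < 0.2 m; keep the wrist clear of them by moving in straight lines rather than wide sweeps.
- offcut_c: Bystander: loose flat wooden board, 60 x 140 x 18 mm, lying on the bench. Origin under its centre. To be left alone.
Not all that is in view belongs to the job. Several things have the shape of the friction_disc; the one meant has the colours described above.

How it is judged:
On the way, in this order (a step that is already met when the one before it is completed fails the run):
1. the cork friction disc lies over the shaft, flat on the spring plate, and is let go (horizontal distance between friction_disc and plate_top below 0.005 m and z of friction_disc in the frame of plate_top between -0.002 and 0.002 m and angle between friction_disc's own z axis and vertical below 0.08 rad and contact force between the fingers and friction_disc below 0.3 N), for 0.2 s.
2. the steel washer lies over the shaft, flat on the cork disc, and is let go (horizontal distance between each of friction_disc, steel_washer and plate_top below 0.005 m and z of friction_disc in the frame of plate_top between -0.002 and 0.002 m and angle between each of friction_disc, steel_washer's own z axis and vertical below 0.08 rad and z of steel_washer in the frame of plate_top between 0.006 and 0.0105 m and contact force between the fingers and steel_washer below 0.3 N), for 0.2 s.
3. the knob is on the shaft, flat to flat, and sits on the washer (horizontal distance between each of friction_disc, steel_washer and plate_top below 0.005 m and z of friction_disc in the frame of plate_top between -0.002 and 0.002 m and angle between each of friction_disc, steel_washer's own z axis and vertical below 0.08 rad and z of steel_washer in the frame of plate_top between 0.006 and 0.0105 m and horizontal distance between bar_knob and plate_top below 0.004 m and z of bar_knob in the frame of plate_top between 0.013 and 0.0185 m and angle between the x axis of bar_knob and the x axis of feed_unit, either way round below 0.26 rad and x of knob_nose in the frame of feed_unit above 0.02 m and angle between bar_knob's own z axis and vertical below 0.12 rad), for 0.1 s.
At the end, for the whole second after the job is handed in: Cork disc flat on the spring plate, washer flat on the cork (5 mm centring); knob on the washer, 4 mm centring, nose within 15 degrees of the way the shaft's flat faces; fingers on the knob (over 2 N), knob on washer over 4 N, plate kept at least 3.5 mm down (all of step 3 and value of joint spring_plate above 0.0035 m and contact force between bar_knob and steel_washer above 4 N and contact force between the fingers and bar_knob above 2 N); the arm keeps its last pose, push and grip.
It fails at once if the tape measure, chuck key or loose board is moved more than 30 mm (distance of any of tape_measure, chuck_key, offcut_c from where it was at the start of the episode above 0.03 m).
It also fails if it takes over 72 s, if anything falls off the work surface, if the arm or the gripper's body presses on something with over 40 N, if the wrist force passes 120 N, or if a joint passes its speed limit or range.

ROBOT

A 6-joint arm with a two-finger parallel gripper is mounted at the origin on a cart in front of the work surface, level with it; the furniture and walls round the work are solid. World frame = base frame: x ahead of the robot, y to its left, z up, the work surface at z = 0. Lengths are in m, angles in rad, forces in N, time in s.
With the tool pointing down it reaches from about 0.275 to 0.975 m from the base axis. Payload 8.4 kg.
Tool frame: the origin (TCP) lies at the very end of the fingers, on their centre line; the grasp point (between the pads) lies 19 mm behind it; z points along the fingers, y is the direction in which the jaws open and shut (so a half turn about z gives the same grasp; the last joint's range is limited). The gripper opens to 92 mm and grips with 3 to 60 N. Pads are 20 mm wide; open, the fingers measure 128 mm over their backs; the gripper's body (75 mm by 189 mm) begins 69 mm behind the grasp point.
Start: joints at [-1.257, 0.353, 1.633, -0, 1.155, -0.002], TCP at [0.194, -0.594, 0.215] pointing down, gripper open.
Joint ranges: [-2.63, 2.63], [-0.92, 2.1], [0.06, 2.66], [-1.3, 4.44], [0, 2.69], [-3.02, 3.02]. Speed limits (rad/s): [2.22, 2.22, 2.79, 3.14, 3.14, 3.14].

INTERFACE

Orientations are given as a rotation vector (axis times angle).
In Python, from cell import get_state, get_image, close_job gives the robot as it stands. The module is installed in compiled form; this text tells all that it offers.
- The arm moves only by the tool send_rows, never from a script. Its argument "commands" is a list that holds one entry, the list of rows, each a list of 5 numbers: the closure in counts, from 0 (fully open) to 255 (shut), then the shift along the tool's x, y, z in cm, then the turn about the tool's z in rad. A call has 1 to 10 rows; each row is the pose to reach, as a shift and turn from the pose commanded when the call began, along the tool's axes at that moment; what a row does not reach only later rows make up. A row lasts 1/12 s, in which the tool goes at most 41.7 mm and 7.16 degrees, less where a joint would pass 70% of its speed; a pose out of reach is approached as far as the arm can. A call with a gripper value outside its range is refused whole. The fingers move at their own pace and stop on an object; the grip force is fixed at half the most. Time passes only in rows, so rows that repeat a pose let the fingers close. It gives the time, the measured TCP pose, the force and the opening at its end, in the units of the state.
- get_state(): the state, without advancing time (a new reading comes with each control period).
- get_image(name): name is "scene" or "top" or "wrist"; returns a dict with "pixels" (480x640x3 uint8, red, green, blue), "K" (3x3 intrinsics, pixels), "rvec" (rotation vector, rad) and "tvec" (3), from world to camera coordinates, as OpenCV has them. Camera axes: x right, y down, z forward; pixel columns grow to the right and rows downward; lengths in m; the calibration is good to about 2 mm. A picture is of the moment at which its call begins. There is no depth.
- close_job(): hands the job in, once; it reports no verdict.
The state is a dict: "time_s": time; "qpos": joint angles; "joint_velocities": joint speeds; "joint_torque": joint torques, N m; "position": TCP position; "tool_rot": TCP orientation; "force": force on the tool from outside, world axes, zero at the start; "torque": the same for the moment, N m; "width": opening from 0.0 (shut) to 1.0 (fully open).
Only numpy, scipy, OpenCV 4.12 (cv2) and the standard library are available. Lean on these libraries where they do the work, as an engineer would, in place of code of your own. Each camera call takes 0.05 s, during which the arm holds its last target.

## Working session

There is one attempt and no reset: what is moved stays moved. The work goes in short steps, Python scripts to look and compute and a tool call to move; the robot and the scene stay as the last step left them, time stands still between calls to the robot, and variables do not carry over. Pictures are saved under pics/ and viewed, and the job is handed in when it is done.

Besides the shell and the picture viewer there is one more tool, called after "Call:" by a JSON object that holds its "method" and its "body". send_rows: Moves the arm, as the interface text tells. Its arguments: {"type":"object","properties":{"commands":{"type":"array"}},"required":["commands"]}

```bash
mkdir -p pics; cat > h.py <<'E'
import numpy as np,cv2
from cell import get_state,get_image
def grab(n,tag):
    d=get_image(n); cv2.imwrite(f'pics/{tag}.png',d['pixels'][:,:,::-1]); np.savez(f'pics/{tag}.npz',**d); return d
def load(tag): return dict(np.load(f'pics/{tag}.npz'))
def ray(d,u,v,z):
    R=cv2.Rodrigues(np.array(d['rvec'],float))[0];t=np.array(d['tvec']).ravel();K=np.array(d['K'])
    c=-R.T@t; r=R.T@np.linalg.solve(K,[u,v,1.]); s=(z-c[2])/r[2]; return c+s*r
def proj(d,p):
    return cv2.projectPoints(np.array(p,float).reshape(-1,3),np.array(d['rvec'],float),np.array(d['tvec'],float),np.array(d['K']),None)[0].reshape(-1,2)
E
python3 - <<'E'
from h import *
for n in ['scene','top','wrist']: 
    d=grab(n,n+'0'); R=cv2.Rodrigues(d['rvec'])[0]; print(n,(-R.T@np.array(d['tvec']).ravel()).round(3),R[2].round(2))
s=get_state();print(s)
E
```

```text
scene [0.083 0.807 0.546] [ 0.4  -0.82 -0.41]
top [ 0.309 -0.124  1.03 ] [ 0.23  0.03 -0.97]
wrist [ 0.259 -0.572  0.385] [-0.23 -0.07 -0.97]
{'time_s': 0.15, 'qpos': array([-1.25738064e+00,  3.53470660e-01,  1.63394478e+00, -5.29134427e-06,
        1.15520770e+00, -2.35567404e-03]), 'joint_velocities': array([-8.30492225e-04, -2.78430580e-03, -1.44012111e-03, -7.81437451e-04,
        5.66957270e-04, -3.61788889e-05]), 'joint_torque': array([ 8.48398613e-04, -5.94207573e+01, -3.34468925e+01,  6.97739236e-02,
        2.04318704e-02, -8.94250775e-05]), 'position': array([ 0.19400364, -0.59373636,  0.21405557]), 'tool_rot': array([-3.10151211e+00, -4.93797668e-01,  2.58167280e-04]), 'force': array([0.03411385, 0.57180313, 0.27822709]), 'torque': array([ 0.05004432, -0.04464513,  0.00752843]), 'width': 1.0035445771625648}
```

View pics/scene0.png

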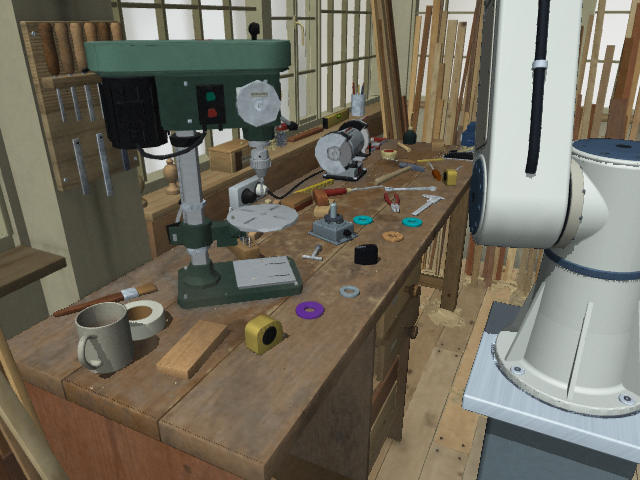

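View pics/top0.png

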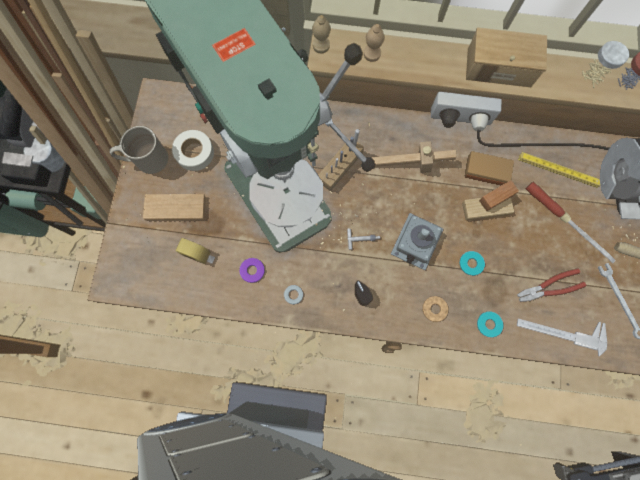

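View pics/wrist0.png

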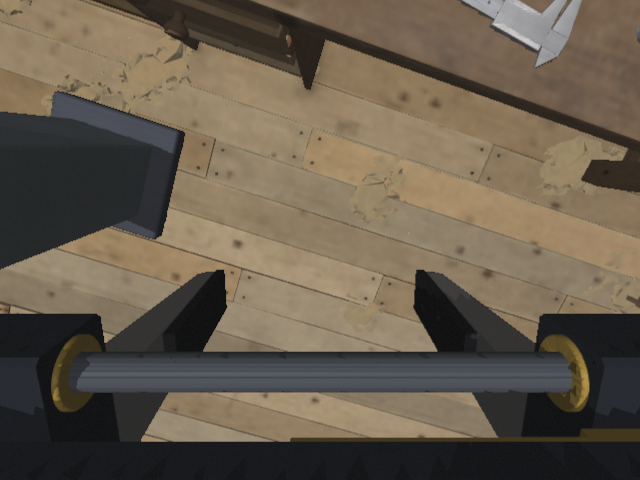

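Candidates in the top view: cork-coloured ring (435,309), cyan rings (472,263) and (490,324), purple ring (252,270), small grey steel ring (293,294) and tape roll (193,150). By the description the friction disc is the one at (435,309) and the washer is at (293,294). The knob is at (364,293) and the unit at (420,240). Next is a close crop to check.

```bash
python3 - <<'E'
from h import *
d=load('top0'); im=d['pixels'][:,:,::-1]
c=im[205:340,270:500]; cv2.imwrite('pics/crop0.png',cv2.resize(c,None,fx=3.4,fy=3.4,interpolation=cv2.INTER_CUBIC))
hsv=cv2.cvtColor(np.ascontiguousarray(im),cv2.COLOR_BGR2HSV)
def ring(u,v,z,f,name):
    m=f(hsv.astype(int)).astype(np.uint8); w=np.zeros_like(m); w[v-18:v+19,u-18:u+19]=1; m*=w
    cs,_=cv2.findContours(m,cv2.RETR_EXTERNAL,cv2.CHAIN_APPROX_NONE); k=max(cs,key=cv2.contourArea)
    e=cv2.fitEllipse(k); P=np.array([ray(d,*p[0],z)[:2] for p in k]); (cc,r)=cv2.minEnclosingCircle(P.astype(np.float32))
    print(name,np.round(e[0],1),np.round(e[1],1),ray(d,*e[0],z).round(4),np.round(cc,4),r)
print(hsv[309,444],hsv[309,426],hsv[294,301],hsv[300,310],hsv[320,435])
ring(435,309,.007,lambda h:(h[...,2]>150)&(h[...,1]>70),'cork')
ring(293,294,.007,lambda h:(h[...,1]<60)&(h[...,2]>110),'washer')
ring(364,293,.04,lambda h:(h[...,2]<60),'knob')
E
```

```text
[ 17  92 191] [ 16  94 185] [ 99  24 181] [ 17  64 163] [ 17  96 178]
cork [432.7 310.9] [23.9 35.2] [ 0.4384 -0.3698  0.007 ] [ 0.4333 -0.3644] 0.044380128383636475
washer [292.8 294.3] [19.5 19.8] [ 0.4342 -0.0516  0.007 ] [ 0.4345 -0.052 ] 0.023516928777098656
knob [362. 304.] [0.  0.1] [ 0.4289 -0.2073  0.04  ] [ 0.4309 -0.206 ] 0.004008052870631218
```

View pics/crop0.png

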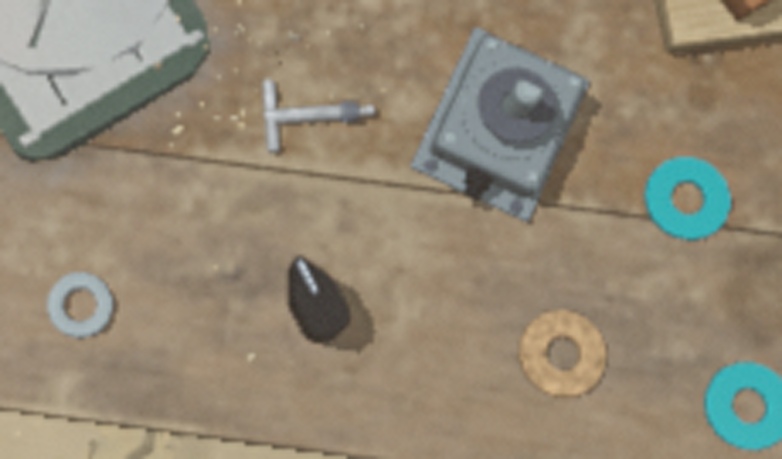

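The crop confirms it: plain cork ring at (435.6,308.5), steel ring at (293,294), knob with its light nose line at about (359,283), and the unit with its gland pointing down the image. Next I work out positions.

```bash
cat >> h.py <<'E'
def circ(d,u,v,z,lo,hi,win=18,nm=''):
    im=np.ascontiguousarray(d['pixels'][:,:,::-1]);hsv=cv2.cvtColor(im,cv2.COLOR_BGR2HSV)
    m=cv2.inRange(hsv,np.array(lo),np.array(hi)); w=np.zeros_like(m); w[max(0,v-win):v+win+1,max(0,u-win):u+win+1]=255; m&=w
    cs,_=cv2.findContours(m,cv2.RETR_EXTERNAL,cv2.CHAIN_APPROX_NONE); k=max(cs,key=cv2.contourArea)
    P=np.array([ray(d,*p[0],z)[:2] for p in k]); A=np.c_[2*P,np.ones(len(P))]; x=np.linalg.lstsq(A,(P**2).sum(1),rcond=None)[0]
    r=np.sqrt(x[2]+x[0]**2+x[1]**2); print(nm,'centre',x[:2].round(4),'r',r.round(4),'res',np.std(np.hypot(*(P-x[:2]).T)-r).round(4)); return x[:2],m
def toolaxes(s=None):
    s=s or get_state(); return cv2.Rodrigues(np.array(s['tool_rot']))[0]
def delta(target,s=None):
    s=s or get_state(); return (toolaxes(s).T@(np.array(target)-s['position'])*100).round(2)
E
python3 - <<'E'
from h import *
d=load('top0')
circ(d,435,308,.008,(10,80,165),(22,255,255),16,'cork')
circ(d,293,294,.008,(80,10,120),(130,60,255),16,'washer')
cr=lambda x,y,z: ray(d,270+x/3.4,205+y/3.4,z)
F=np.array([cr(480,27,.006),cr(592,78,.006),cr(532,220,.006),cr(413,167,.006)])
print(F.round(4),F.mean(0).round(4)); a=F[0]-F[3];b=F[1]-F[2];c=F[0]-F[1]
print(np.linalg.norm([a,b,c],axis=1),np.degrees([np.arctan2(v[1],v[0]) for v in (a,b,c)]))
print('shaft',cr(528,93,.093),'plate',cr(517,105,.055))
n,t=cr(297,257,.042),cr(328,343,.0);print('knob nose',n,t)
print('knob line',cr(298,262,.042),cr(315,292,.042))
print(toolaxes().round(3), delta([.438,-.369,.2]))
E
```

```text
cork centre [ 0.4448 -0.3744] r 0.027 res 0.0009
washer centre [ 0.4343 -0.0525] r 0.02 res 0.0007
[[ 0.6631 -0.3026  0.006 ]
 [ 0.6364 -0.3828  0.006 ]
 [ 0.531  -0.349   0.006 ]
 [ 0.5571 -0.2655  0.006 ]] [ 0.5969 -0.325   0.006 ]
[0.1123363  0.11066359 0.08448726] [-19.27438575 -17.73916886  71.56999701]
shaft [ 0.59344532 -0.32122763  0.093     ] plate [ 0.59584512 -0.3226761   0.055     ]
knob nose [ 0.47871159 -0.1913062   0.042     ] [ 0.43082315 -0.22120423  0.        ]
knob line [ 0.47553323 -0.1923152   0.042     ] [ 0.45749902 -0.20539648  0.042     ]
[[ 0.951  0.311 -0.   ]
 [ 0.311 -0.951  0.001]
 [-0.    -0.001 -1.   ]] [ 30.17 -13.78   1.42]
```

```bash
python3 -c "
from h import *
print(delta([.437,-.373,.15]))"
```

```text
[ 29.95 -13.43   6.42]
```

Call:
{"method": "send_rows", "body": {"commands": [[[0,30,-13.4,6.4,0],[0,30,-13.4,6.4,0],[0,30,-13.4,6.4,0],[0,30,-13.4,6.4,0],[0,30,-13.4,6.4,0],[0,30,-13.4,6.4,0],[0,30,-13.4,6.4,0],[0,30,-13.4,6.4,0],[0,30,-13.4,6.4,0],[0,30,-13.4,6.4,0]]]}}

```text
time_s: 0.98
position: [0.4387, -0.3717, 0.1499]
tool_rot: [-3.1, -0.5, 0.001]
force: [0.3, -0.5, 0.1]
width: 0.999
```

```bash
python3 - <<'E'
from h import *
d=grab('wrist','w1'); s=get_state(); print(s['position'],s['qpos'])
print(proj(d,[.4448,-.3744,.008]), proj(d,s['position']))
E
```

```text
[ 0.43782779 -0.37297014  0.15024798] [-7.07971017e-01  3.46748958e-01  1.80096014e+00 -4.05977368e-04
  9.94728030e-01  5.44964826e-01]
[[325.90109404 221.27819   ]] [[322.75291579 292.21761496]]
```

View pics/w1.png

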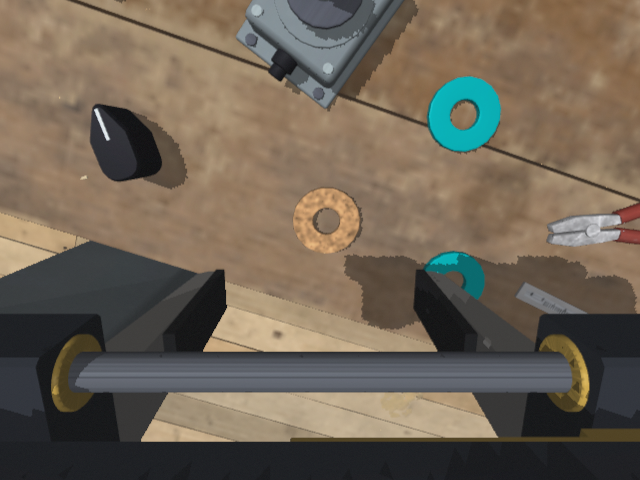

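The wrist view shows the cork ring at (327,220), where predicted. The knob is at (125,142) with its nose to the upper left, and the unit is at the top edge.

```bash
python3 - <<'E'
from h import *
d=load('w1')
c,_=circ(d,327,220,.008,(8,70,140),(22,255,255),45,'cork')
a,b=ray(d,96,107,.042),ray(d,108,140,.042);print('line',a,b,np.degrees(np.arctan2(*(a-b)[1::-1])))
print(delta([c[0],c[1],.003]))
E
```

```text
cork centre [ 0.4383 -0.3697] r 0.0381 res 0.0059
line [ 0.47833739 -0.19124076  0.042     ] [ 0.45858948 -0.20341402  0.042     ] 31.65103833228623
[ 0.16 -0.29 14.72]
```

```bash
python3 - <<'E'
from h import *
d=load('w1')
hsv=cv2.cvtColor(d['pixels'],cv2.COLOR_RGB2HSV)
for p in [(327,195),(305,220),(350,220),(327,245),(280,220),(327,265),(370,220),(327,175)]: print(p,hsv[p[1],p[0]])
for v in (165,180,190):
  c,m=circ(d,327,220,.008,(8,80,v),(20,255,255),38,'cork')
E
```

```text
(327, 195) [ 15 117 199]
(305, 220) [ 15 117 212]
(350, 220) [ 16 114 185]
(327, 245) [ 15 117 192]
(280, 220) [ 15  82 152]
(327, 265) [ 15  83 150]
(370, 220) [ 14  73 137]
(327, 175) [ 14  74 142]
cork centre [ 0.4452 -0.3738] r 0.0273 res 0.0014
cork centre [ 0.4452 -0.3739] r 0.023 res 0.0059
cork centre [ 0.4456 -0.3743] r 0.0222 res 0.005
```

```bash
python3 - <<'E'
from h import *
print(delta([.445,-.374,.003]))
E
```

```text
[ 0.66  0.33 14.72]
```

Call:
{"method": "send_rows", "body": {"commands": [[[0,0.66,0.33,4,0],[0,0.66,0.33,8,0],[0,0.66,0.33,12,0],[0,0.66,0.33,14.5,0],[0,0.66,0.33,14.7,0],[0,0.66,0.33,14.7,0]]]}}

```text
time_s: 1.53
position: [0.4434, -0.3757, 0.0026]
tool_rot: [-3.102, -0.491, 0.002]
force: [-0.4, -0.2, -0.8]
width: 0.999
```

Call:
{"method": "send_rows", "body": {"commands": [[[180,0,0,0,0],[180,0,0,0,0],[180,0,0,0,0],[180,0,0,0,0],[180,0,0,0,0],[180,0,0,0,0],[180,0,0,0,0],[180,0,0,0,0]]]}}

```text
time_s: 2.2
position: [0.4451, -0.3748, 0.004]
tool_rot: [3.102, 0.494, 0.0]
force: [-1.2, -0.2, 5.6]
width: 0.608
```

```bash
python3 - <<'E'
from h import *
s=get_state();print(s['position'],s['width'],s['force'])
grab('wrist','w2')
E
```

```text
[ 0.44512407 -0.37481264  0.00401337] 0.6075455864226011 [-1.17716818 -0.16684145  5.58961419]
```

View pics/w2.png

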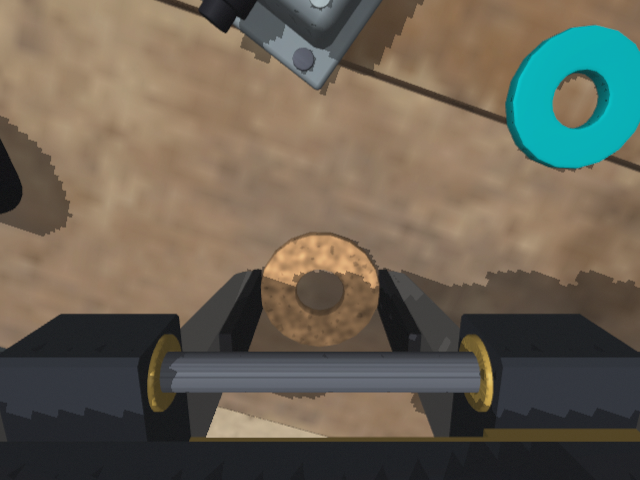

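The cork is between the pads, centred near (320,290). Lift it and look at the unit.

Call:
{"method": "send_rows", "body": {"commands": [[[180,0,0,-3,0],[180,0,0,-7,0],[180,0,0,-11,0],[180,0,0,-15,0],[180,4,0,-15,0],[180,8,0,-15,0],[180,8,0,-15,0],[180,8,0,-15,0]]]}}

```text
time_s: 2.92
position: [0.5224, -0.3488, 0.1534]
tool_rot: [3.102, 0.498, 0.0]
force: [0.5, -0.2, -0.6]
width: 0.612
```

```bash
python3 - <<'E'
from h import *
d=load('w2');s=get_state()
c,_=circ(d,320,290,.008,(8,80,90),(20,255,255),58,'cork')
p=ray(d,320,290,.008);print(p)
d=grab('wrist','w3'); s=get_state();print(s['position'],s['width'],s['force'],proj(d,[.595,-.322,.093]))
E
```

```text
cork centre [ 0.4437 -0.3745] r 0.0298 res 0.0019
[ 0.44629696 -0.37398822  0.008     ]
[ 0.52092576 -0.34908141  0.15298337] 0.6125391382081716 [-0.32835685 -0.55267176 -0.04415009] [[315.96074217 129.36110623]]
```

View pics/w3.png

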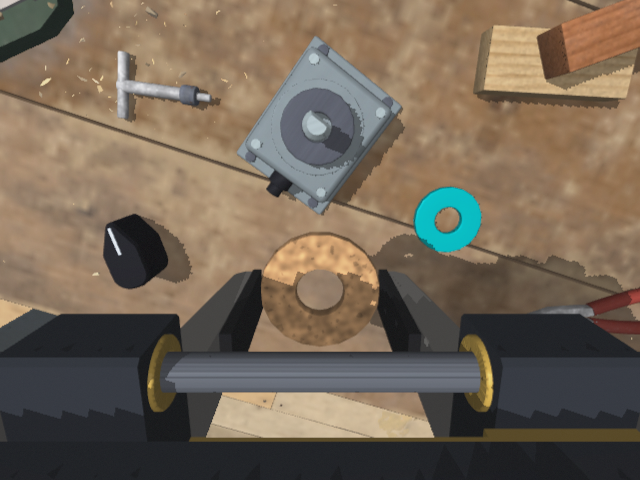

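The cork is held at (320,290), the shaft top is at about (316,126), and the spring plate is at about (320,128).

```bash
python3 - <<'E'
from h import *
d=load('w3'); im=d['pixels'][:,:,::-1]
cv2.imwrite('pics/w3c.png',cv2.resize(im[30:220,230:410],None,fx=3.1,fy=3.1,interpolation=cv2.INTER_CUBIC))
E
```

```text
(no output)
```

View pics/w3c.png

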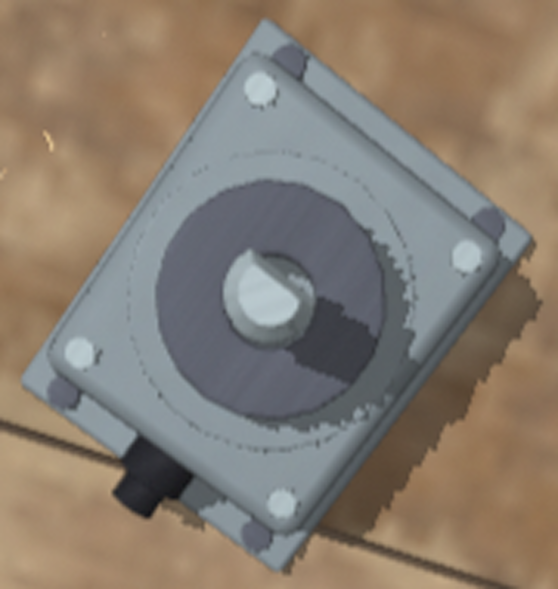

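```bash
python3 - <<'E'
from h import *
d=load('w3')
cr=lambda x,y,z: ray(d,230+(x+.5)/3.1-.5,30+(y+.5)/3.1-.5,z)
S=np.array([cr(x,y,.0385) for x,y in [(261,88),(467,256),(282,503),(80,352)]]);print('screws',S.mean(0),S.round(4))
F=np.array([cr(x,y,.005) for x,y in [(265,18),(535,243),(285,570),(25,382)]]);print('flange',F.mean(0))
for A in (S,F):
  for v in (A[0]-A[3],A[1]-A[2],A[0]-A[1],A[3]-A[2]): print(np.linalg.norm(v).round(4),np.degrees(np.arctan2(v[1],v[0])).round(1))
print('plate',cr(270,298,.055)); 
hsv=cv2.cvtColor(d['pixels'],cv2.COLOR_RGB2HSV)
for p in [(300,126),(316,97),(290,90),(330,128),(345,135),(310,126)]: print(p,hsv[p[1],p[0]])
E
```

```text
screws [ 0.59810812 -0.32145852  0.0385    ] [[ 0.6421 -0.3045  0.0385]
 [ 0.6227 -0.3616  0.0385]
 [ 0.5542 -0.3385  0.0385]
 [ 0.5734 -0.2813  0.0385]]
flange [ 0.5979852  -0.32243446  0.005     ]
0.0725 -18.6
0.0723 -18.6
0.0603 71.2
0.0603 71.4
0.1099 -17.9
0.1084 -18.8
0.0883 71.0
0.0867 72.0
plate [ 0.5986567 -0.3209787  0.055    ]
(300, 126) [112  35 109]
(316, 97) [114  35 110]
(290, 90) [101  30 164]
(330, 128) [ 96  22 118]
(345, 135) [114  36  71]
(310, 126) [ 98  25 204]
```

```bash
python3 - <<'E'
from h import *
print(delta([.5967,-.3219,.115]))
E
```

```text
[ 8.05 -0.21  3.79]
```

Call:
{"method": "send_rows", "body": {"commands": [[[180,4,-0.1,0,0],[180,8.05,-0.2,0,0],[180,8.05,-0.2,0,0],[180,8.05,-0.2,2.5,0],[180,8.05,-0.2,3.8,0],[180,8.05,-0.2,3.8,0],[180,8.05,-0.2,3.8,0]]]}}

```text
time_s: 3.55
position: [0.595, -0.3228, 0.1143]
tool_rot: [-3.101, -0.492, 0.004]
force: [-0.1, -0.0, -0.2]
width: 0.61
```

```bash
python3 - <<'E'
from h import *
d=grab('wrist','w4'); s=get_state();print(s['position'],s['width'],s['force'])
im=d['pixels'][:,:,::-1]
cv2.imwrite('pics/w4c.png',cv2.resize(im[200:370,220:420],None,fx=3.5,fy=3.5,interpolation=cv2.INTER_CUBIC))
E
```

```text
[ 0.59592563 -0.32328092  0.11546063] 0.6134727929060289 [ 0.66693857 -0.2919407   0.0523016 ]
```

View pics/w4c.png

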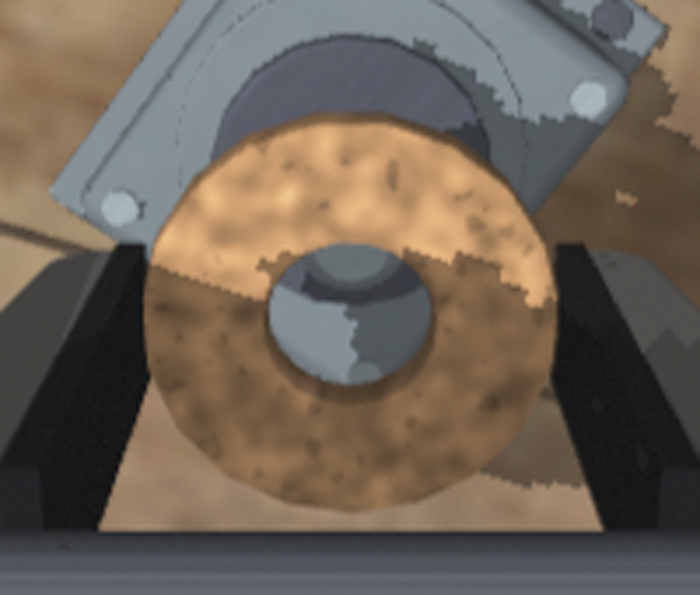

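```bash
python3 - <<'E'
from h import *
d=load('w4')
R=np.array([[.951,.311],[.311,-.951]])
for p in [(.598,-.3215,.093),(.598+.009*.951,-.3215+.009*.311,.089),(.598-.009*.951,-.3215-.009*.311,.089)]:
  print((proj(d,p)-[220,200])*3.5)
c=ray(d,220+350/3.5,200+313/3.5,.119);print('cork centre(top face)',c, (proj(d,c)-[220,200])*3.5)
E
```

```text
[[350.72516156 241.54748104]]
[[350.6858385  178.33831829]]
[[350.85117207 287.01755108]]
cork centre(top face) [ 0.59678114 -0.32184092  0.119     ] [[350. 313.]]
```

Call:
{"method": "send_rows", "body": {"commands": [[[180,0.13,0,0,0],[180,0.13,0,1,0],[180,0.13,0,2,0],[180,0.13,0,3,0],[180,0.13,0,4,0],[180,0.13,0,4.8,0],[180,0.13,0,5.5,0],[180,0.13,0,5.5,0],[180,0.13,0,5.5,0]]]}}

```text
time_s: 4.35
position: [0.598, -0.3224, 0.0602]
tool_rot: [-3.102, -0.494, 0.001]
force: [0.0, 0.2, -1.0]
width: 0.616
```

```bash
python3 - <<'E'
from h import *
d=grab('wrist','w5'); s=get_state();print(s['position'],s['width'],s['force'])
im=d['pixels'][:,:,::-1]
cv2.imwrite('pics/w5c.png',cv2.resize(im[200:370,220:420],None,fx=3.5,fy=3.5,interpolation=cv2.INTER_CUBIC))
E
```

```text
[ 0.59821392 -0.32248681  0.06057035] 0.6113102135274103 [-0.86710548  0.55382647 -0.50134524]
```

View pics/w5c.png

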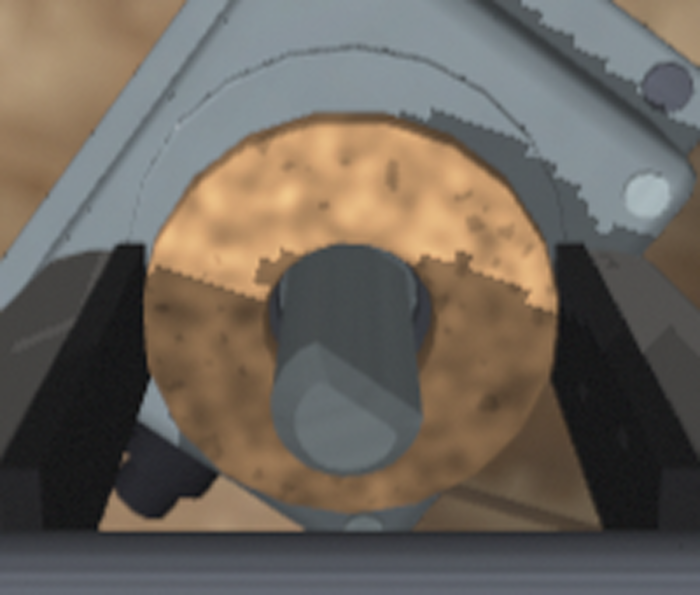

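Call:
{"method": "send_rows", "body": {"commands": [[[180,0,0,0.1,0],[180,0,0,0.1,0],[0,0,0,0.1,0],[0,0,0,0.1,0],[0,0,0,0.1,0],[0,0,0,0.1,0],[0,0,0,0.1,0],[0,0,0,0.1,0]]]}}

```text
time_s: 5.07
position: [0.5982, -0.3225, 0.0596]
tool_rot: [3.102, 0.494, 0.0]
force: [-0.5, -0.3, 0.8]
width: 0.993
```

Call:
{"method": "send_rows", "body": {"commands": [[[0,0,0,-2,0],[0,0,0,-5,0],[0,0,0,-9,0],[0,-4,0,-9,0],[0,-4,0,-9,0]]]}}

```text
time_s: 5.48
position: [0.5574, -0.3366, 0.152]
tool_rot: [3.1, 0.493, 0.001]
force: [-0.2, 0.3, -1.8]
width: 0.999
```

```bash
python3 - <<'E'
from h import *
d=grab('wrist','w6'); s=get_state();print(s['position'],s['width'],s['force'])
im=d['pixels'][:,:,::-1]
cv2.imwrite('pics/w6c.png',cv2.resize(im[60:300,200:440],None,fx=2.5,fy=2.5,interpolation=cv2.INTER_CUBIC))
E
```

```text
[ 0.55848264 -0.33570632  0.15084684] 1.001095951506341 [ 0.02989655  0.12856764 -0.82585517]
```

View pics/w6c.png

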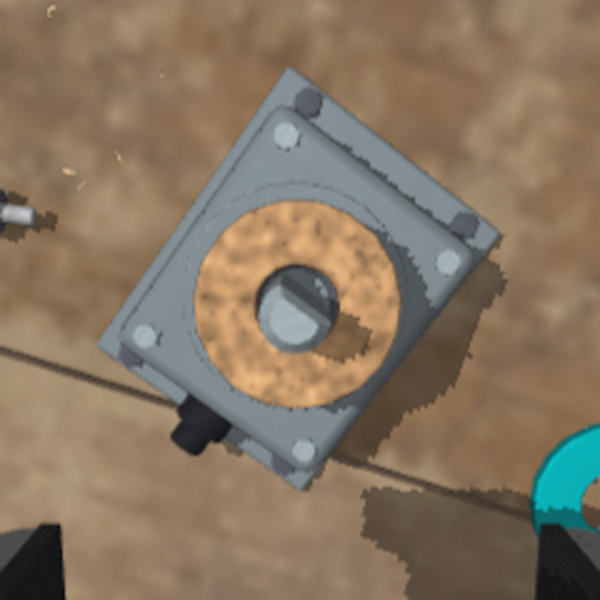

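The cork is over the shaft and looks flat on the plate, centred at crop (297,304). A quick number check, then on to the washer.

```bash
python3 - <<'E'
from h import *
d=load('w6')
cr=lambda x,y,z: ray(d,200+(x+.5)/2.5-.5,60+(y+.5)/2.5-.5,z)
S=np.array([cr(x,y,.0385) for x,y in [(286,135),(448,262),(304,451),(145,336)]]);print('screws',S.mean(0),[np.degrees(np.arctan2(v[1],v[0])).round(1) for v in (S[0]-S[3],S[1]-S[2])])
circ(d,319,181,.063,(8,80,100),(20,255,255),43,'cork')
print(delta([.427,-.055,.15]),toolaxes())
E
```

```text
screws [ 0.59773678 -0.32148713  0.0385    ] [np.float64(-18.5), np.float64(-18.3)]
cork centre [ 0.5983 -0.3219] r 0.0281 res 0.0002
[ -3.82 -30.76   0.06] [[ 9.50984013e-01  3.09239742e-01  4.35940783e-04]
 [ 3.09240000e-01 -9.50983711e-01 -7.76979292e-04]
 [ 1.74299708e-04  8.73705212e-04 -9.99999603e-01]]
```

Call:
{"method": "send_rows", "body": {"commands": [[[0,-3.8,-4,0,0],[0,-3.8,-8,0,0],[0,-3.8,-12,0,0],[0,-3.8,-16,0,0],[0,-3.8,-20,0,0],[0,-3.8,-24,0,0],[0,-3.8,-28,0,0],[0,-3.8,-30.7,0,0],[0,-3.8,-30.7,0,0],[0,-3.8,-30.7,0,0]]]}}

```text
time_s: 6.37
position: [0.4287, -0.0536, 0.1496]
tool_rot: [-3.102, -0.499, -0.0]
force: [0.2, -0.5, -0.5]
width: 0.995
```

```bash
python3 - <<'E'
from h import *
d=grab('wrist','w7'); s=get_state();print(s['position'],s['width'],s['force'])
u=proj(d,[.4343,-.0525,.008])[0];print(u)
hsv=cv2.cvtColor(d['pixels'],cv2.COLOR_RGB2HSV)
c,m=circ(d,int(u[0]),int(u[1]),.008,(70,0,110),(140,70,255),40,'washer'); cv2.imwrite('pics/m7.png',m)
print(delta([c[0],c[1],.004]))
E
```

```text
[ 0.42929982 -0.05453536  0.14966527] 0.9995380295057695 [ 0.75650091 -0.53095055  0.48189545]
[321.31067909 220.66496855]
washer centre [ 0.4353 -0.0513] r 0.021 res 0.0003
[ 0.66 -0.13 14.57]
```

View pics/w7.png

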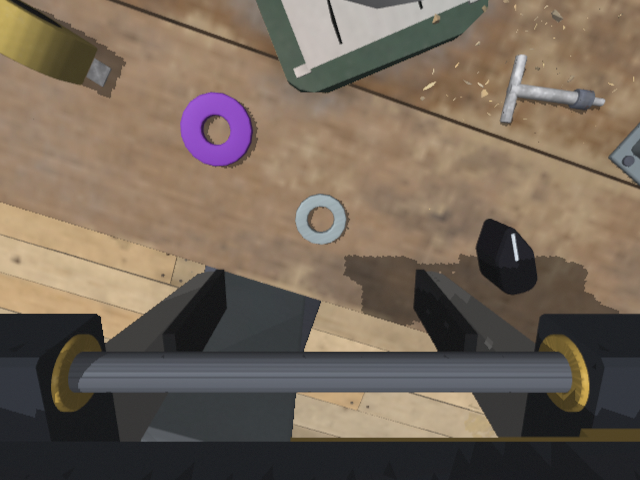

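The washer is at (321,219), clear of the purple ring. Go down and grip.

Call:
{"method": "send_rows", "body": {"commands": [[[0,0.6,-0.1,4,0],[0,0.6,-0.1,8,0],[0,0.6,-0.1,12,0],[0,0.6,-0.1,14.4,0],[0,0.6,-0.1,14.6,0],[0,0.6,-0.1,14.6,0]]]}}

```text
time_s: 6.92
position: [0.4345, -0.0532, 0.0021]
tool_rot: [-3.102, -0.492, 0.003]
force: [0.6, 0.9, -0.5]
width: 1.003
```

Call:
{"method": "send_rows", "body": {"commands": [[[200,0,0,0,0],[200,0,0,0,0],[200,0,0,0,0],[200,0,0,0,0],[200,0,0,0,0],[200,0,0,0,0],[200,0,0,0,0],[200,0,0,0,0],[200,0,0,0,0],[200,0,0,0,0]]]}}

```text
time_s: 7.75
position: [0.4341, -0.0521, 0.0037]
tool_rot: [3.102, 0.494, 0.0]
force: [-0.2, -0.0, 2.6]
width: 0.455
```

Call:
{"method": "send_rows", "body": {"commands": [[[200,0,0,-2,0],[200,0,0,-6,0],[200,0,0,-10,0],[200,0,0,-15,0],[200,0,0,-15,0]]]}}

```text
time_s: 8.17
position: [0.4371, -0.0524, 0.1591]
tool_rot: [3.1, 0.494, 0.012]
force: [1.3, -0.9, 0.1]
width: 0.454
```

```bash
python3 - <<'E'
from h import *
d=grab('wrist','w8'); s=get_state();print(s['position'],s['width'],s['force'])
print(delta([.545,-.339,.154]))
E
```

```text
[ 0.43704876 -0.05241001  0.15814863] 0.45362924778631075 [ 1.03486265 -1.07108114  0.27753261]
[ 1.36 30.59  0.53]
```

View pics/w8.png

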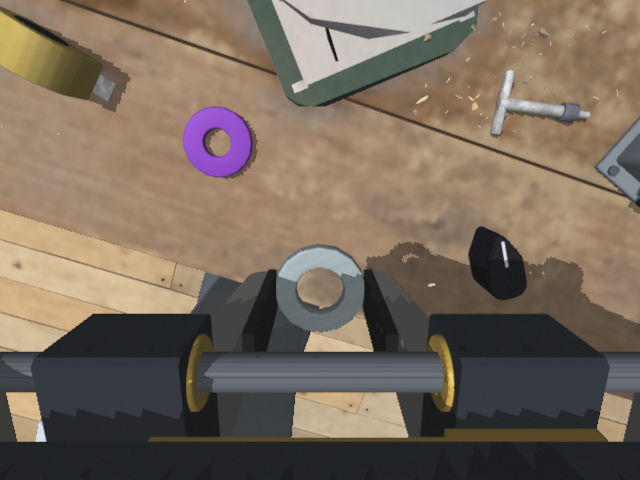

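The washer is held at (320,288). Carry it back to the unit.

Call:
{"method": "send_rows", "body": {"commands": [[[200,1.4,4,0,0],[200,1.4,8,0,0],[200,1.4,12,0,0],[200,1.4,16,0,0],[200,1.4,20,0,0],[200,1.4,24,0,0],[200,1.4,28,0,0],[200,1.4,30.6,0,0],[200,1.4,30.6,0,0],[200,1.4,30.6,0,0]]]}}

```text
time_s: 9.05
position: [0.5414, -0.3391, 0.151]
tool_rot: [-3.101, -0.491, 0.004]
force: [-0.7, 0.5, -0.3]
width: 0.458
```

```bash
python3 - <<'E'
from h import *
s=get_state();print(s['position'],s['width'])
print(delta([.597,-.322,.115]))
E
```

```text
[ 0.5414131  -0.33906377  0.15096533] 0.45794874818107884
[5.82 0.1  3.59]
```

Call:
{"method": "send_rows", "body": {"commands": [[[200,3,0.05,0,0],[200,5.6,0.1,0,0],[200,5.6,0.1,0,0],[200,5.6,0.1,2.5,0],[200,5.6,0.1,3.8,0],[200,5.6,0.1,3.8,0],[200,5.6,0.1,3.8,0],[200,5.6,0.1,3.8,0]]]}}

```text
time_s: 9.72
position: [0.5956, -0.322, 0.1159]
tool_rot: [-3.102, -0.494, 0.0]
force: [0.7, -1.1, -0.5]
width: 0.456
```

```bash
python3 - <<'E'
from h import *
d=grab('wrist','w9'); s=get_state();print(s['position'],s['width'],s['force'])
im=d['pixels'][:,:,::-1]
cv2.imwrite('pics/w9c.png',cv2.resize(im[200:370,220:420],None,fx=3.5,fy=3.5,interpolation=cv2.INTER_CUBIC))
print((proj(d,[[.598,-.3217,.093],[.598-.0086,-.3217-.0028,.089]])-[220,200])*3.5)
print(circ(d,320,288,s['position'][2]+.004,(70,0,60),(140,70,255),46,'w')[0])
E
```

```text
[ 0.59599602 -0.32227642  0.11639432] 0.45716355028256345 [ 0.7647081   0.22171717 -0.23446447]
[[355.86831066 243.89570283]
 [355.66543097 289.23895504]]
w centre [ 0.5986 -0.3189] r 0.0223 res 0.0021
[ 0.59855539 -0.31890807]
```

View pics/w9c.png

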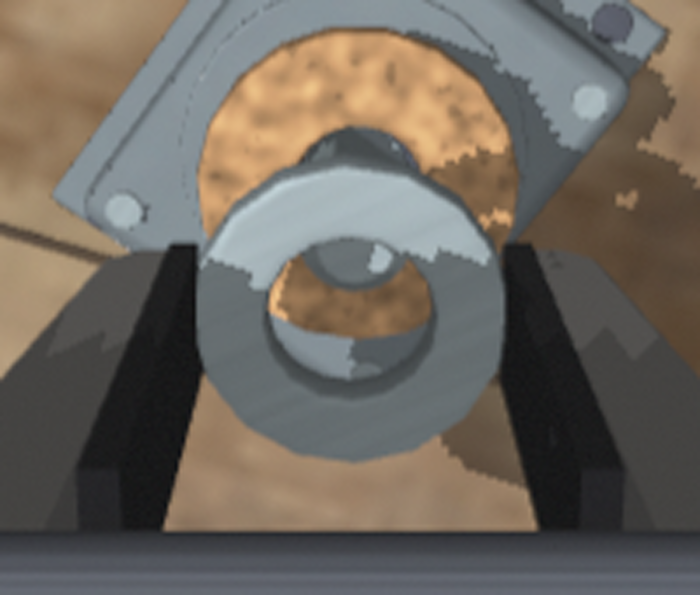

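Call:
{"method": "send_rows", "body": {"commands": [[[200,0.13,0.05,0,0],[200,0.13,0.05,1,0],[200,0.13,0.05,2,0],[200,0.13,0.05,3,0],[200,0.13,0.05,4,0],[200,0.13,0.05,4.8,0],[200,0.13,0.05,4.8,0],[200,0.13,0.05,4.8,0],[200,0.13,0.05,4.8,0]]]}}

```text
time_s: 10.52
position: [0.5974, -0.3222, 0.0676]
tool_rot: [-3.102, -0.494, 0.0]
force: [0.7, -0.5, 0.3]
width: 0.457
```

```bash
python3 - <<'E'
from h import *
d=grab('wrist','w10'); s=get_state();print(s['position'],s['width'],s['force'])
im=d['pixels'][:,:,::-1]
cv2.imwrite('pics/w10c.png',cv2.resize(im[200:370,220:420],None,fx=3.5,fy=3.5,interpolation=cv2.INTER_CUBIC))
E
```

```text
[ 0.59754807 -0.32233753  0.0678276 ] 0.45522037914474317 [-0.51434744 -0.85933623 -0.78218745]
```

View pics/w10c.png

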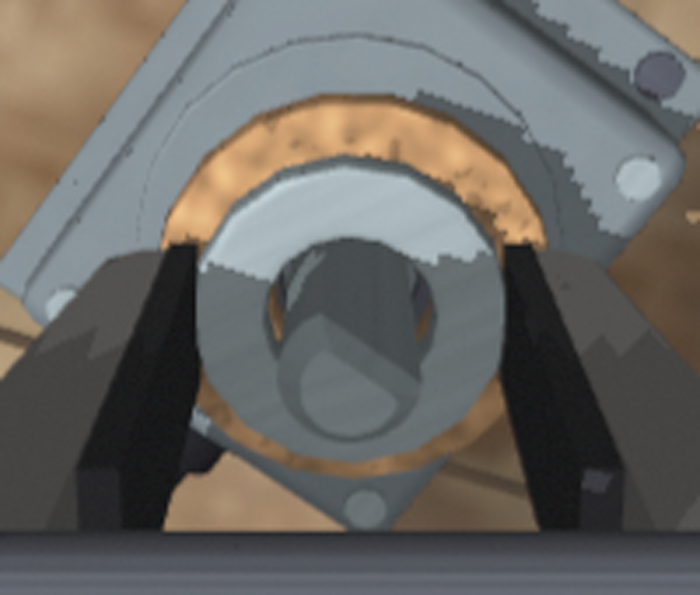

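Call:
{"method": "send_rows", "body": {"commands": [[[200,0,0,0.06,0],[200,0,0,0.06,0],[0,0,0,0.06,0],[0,0,0,0.06,0],[0,0,0,0.06,0],[0,0,0,0.06,0],[0,0,0,0.06,0],[0,0,0,0.06,0],[0,0,0,0.06,0]]]}}

```text
time_s: 11.32
position: [0.5973, -0.3222, 0.067]
tool_rot: [3.102, 0.494, 0.0]
force: [0.3, -0.2, -0.1]
width: 0.943
```

Call:
{"method": "send_rows", "body": {"commands": [[[0,0,0,-2,0],[0,0,0,-5,0],[0,0,0,-8.5,0],[0,-4,0,-8.5,0],[0,-4,0,-8.5,0],[0,-4,0,-8.5,0]]]}}

```text
time_s: 11.82
position: [0.5581, -0.3351, 0.1525]
tool_rot: [3.103, 0.492, 0.0]
force: [0.7, 1.0, -0.6]
width: 0.997
```

```bash
python3 - <<'E'
from h import *
d=grab('wrist','w11'); s=get_state();print(s['position'],s['width'],s['force'])
im=d['pixels'][:,:,::-1]
cv2.imwrite('pics/w11c.png',cv2.resize(im[60:300,200:440],None,fx=2.5,fy=2.5,interpolation=cv2.INTER_CUBIC))
E
```

```text
[ 0.55887001 -0.33479951  0.15204445] 0.9998477395957659 [ 1.38595183 -0.6117154   0.35912998]
```

View pics/w11c.png

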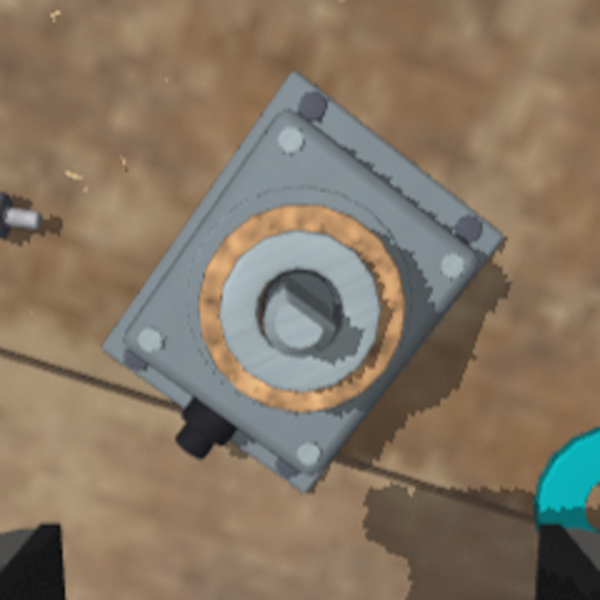

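Both discs are flat and concentric. Now the knob.

```bash
python3 - <<'E'
from h import *
print(delta([.438,-.217,.15]))
E
```

```text
[ -7.85 -14.94   0.2 ]
```

Call:
{"method": "send_rows", "body": {"commands": [[[0,-2,-3.7,0,-0.08],[0,-4,-7.4,0,-0.16],[0,-6,-11,0,-0.25],[0,-7.8,-15,0,-0.25],[0,-7.8,-15,0,-0.25],[0,-7.8,-15,0,-0.25],[0,-7.8,-15,0,-0.25]]]}}

```text
time_s: 12.45
position: [0.4399, -0.2165, 0.1522]
tool_rot: [3.016, 0.877, 0.002]
force: [0.3, -0.5, 1.1]
width: 0.999
```

```bash
python3 - <<'E'
from h import *
d=grab('wrist','w12'); s=get_state();print(s['position'],s['width'],s['force']);print(toolaxes().round(3))
im=d['pixels'][:,:,::-1]
cv2.imwrite('pics/w12c.png',cv2.resize(im[120:320,220:420],None,fx=3,fy=3,interpolation=cv2.INTER_CUBIC))
E
```

```text
[ 0.44026466 -0.21695751  0.15218864] 1.0005782964030285 [ 0.67433467 -0.1087513   0.39796684]
[[ 0.844  0.536  0.001]
 [ 0.536 -0.844 -0.001]
 [ 0.001  0.001 -1.   ]]
```

View pics/w12c.png

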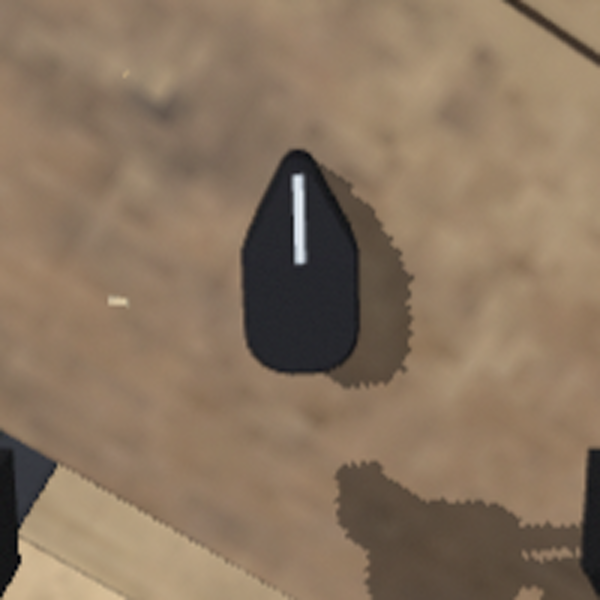

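```bash
python3 - <<'E'
from h import *
d=load('w12')
cr=lambda x,y,z: ray(d,220+(x+.5)/3-.5,120+(y+.5)/3-.5,z)
a,b=cr(298,174,.042),cr(301,264,.042);v=a-b;yaw=np.arctan2(v[1],v[0]);print('yaw',np.degrees(yaw),np.linalg.norm(v))
ux=np.array([np.cos(yaw),np.sin(yaw)]);
t=cr(300,373,.042)[:2];print('centre from tail',t+.022*ux)
for z in (.042,0): n=cr(298,149,z)[:2];print('from nose',z,n-.034*ux)
l,r=cr(242,290,.042),cr(359,290,.042);print('width',np.linalg.norm(l-r),(l+r)/2)
M=toolaxes();print('tool yaw',np.degrees(np.arctan2(M[1,0],M[0,0])))
c=(t+.022*ux);
print(delta([*c,.012]))
E
```

```text
yaw 34.31571895807904 0.022589949439849787
centre from tail [ 0.45254168 -0.20716149]
from nose 0.042 [ 0.45436204 -0.20762239]
from nose 0 [ 0.4520902  -0.20899999]
width 0.029794704802269815 [ 0.45290619 -0.20794637  0.042     ]
tool yaw 32.42851155962967
[ 1.55 -0.19 14.02]
```

Call:
{"method": "send_rows", "body": {"commands": [[[0,1.5,-0.15,4,-0.03],[0,1.5,-0.15,8,-0.03],[0,1.5,-0.15,12,-0.03],[0,1.5,-0.15,14,-0.03],[0,1.5,-0.15,14,-0.03],[0,1.5,-0.15,14,-0.03]]]}}

```text
time_s: 13.0
position: [0.4507, -0.2074, 0.011]
tool_rot: [-3.002, -0.921, 0.003]
force: [0.0, 0.3, 0.0]
width: 1.001
```

Call:
{"method": "send_rows", "body": {"commands": [[[255,0,0,0,0],[255,0,0,0,0],[255,0,0,0,0],[255,0,0,0,0],[255,0,0,0,0],[255,0,0,0,0],[255,0,0,0,0],[255,0,0,0,0],[255,0,0,0,0],[255,0,0,0,0]]]}}

```text
time_s: 13.83
position: [0.4505, -0.207, 0.012]
tool_rot: [3.003, 0.922, 0.0]
force: [0.3, -0.7, 1.1]
width: 0.326
```

```bash
python3 - <<'E'
from h import *
d=grab('wrist','w13'); s=get_state();print(s['position'],s['width'],s['force']);M=toolaxes();print(np.degrees(np.arctan2(M[1,0],M[0,0])))
im=d['pixels'][:,:,::-1]
cv2.imwrite('pics/w13c.png',cv2.resize(im[180:380,220:420],None,fx=3,fy=3,interpolation=cv2.INTER_CUBIC))
E
```

```text
[ 0.45049102 -0.2070271   0.0119987 ] 0.32531664550022676 [ 0.18487548 -0.46136059  0.82239428]
34.13587922703694
```

View pics/w13c.png

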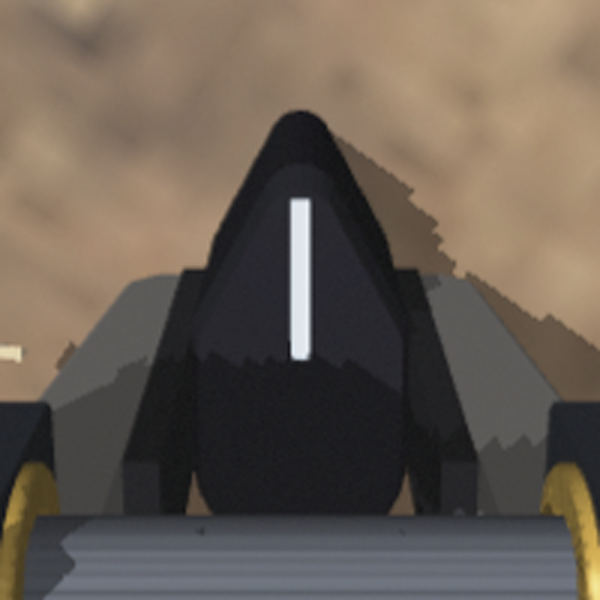

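```bash
python3 - <<'E'
from h import *
d=load('w12')
cr=lambda x,y,z: ray(d,220+(x+.5)/3-.5,120+(y+.5)/3-.5,z)
a,b,t=cr(298,174,.042),cr(301,264,.042),cr(300,373,.042)
print('line ends from tail',np.linalg.norm(a-t),np.linalg.norm(b-t))
d=load('w13')
cr=lambda x,y,z: ray(d,220+(x+.5)/3-.5,180+(y+.5)/3-.5,z)
M=toolaxes();p=np.array([.4505,-.2070,.012])
for n,q in dict(nose0=cr(301,110,0),nose20=cr(301,110,.02),a=cr(301,198,.042),b=cr(301,360,.042)).items(): print(n,(M.T@(q-p)).round(4))
E
```

```text
line ends from tail 0.05114369715390133 0.02856490690343579
nose0 [ 0.0341 -0.0002  0.012 ]
nose20 [ 0.0379 -0.0002 -0.008 ]
a [ 0.0305 -0.0002 -0.03  ]
b [ 0.0078 -0.0002 -0.03  ]
```

```bash
python3 - <<'E'
from h import *
print(delta([.597,-.3214,.128]))
E
```

```text
[  5.71  17.69 -11.6 ]
```

Call:
{"method": "send_rows", "body": {"commands": [[[255,0,0,-3,0],[255,0,0,-7,0],[255,0,0,-11,0],[255,0,0,-12,0],[255,1.1,3.6,-12,0.12],[255,2.2,7.2,-12,0.24],[255,3.4,10.8,-12,0.36],[255,4.6,14.4,-12,0.48],[255,5.7,17.7,-12,0.6],[255,5.7,17.7,-12,0.72]]]}}

```text
time_s: 14.72
position: [0.6014, -0.3251, 0.1312]
tool_rot: [3.133, -0.205, 0.006]
force: [-1.0, 0.1, -0.1]
width: 0.323
```

```bash
python3 - <<'E'
from h import *
s=get_state();M=toolaxes(s);print(s['position'],s['width'],s['qpos'],np.degrees(np.arctan2(M[1,0],M[0,0])))
E
```

```text
[ 0.60142125 -0.3251115   0.1312463 ] 0.32336874219529393 [-4.97624288e-01  5.20060114e-01  1.57067234e+00 -3.20297943e-04
  1.04683375e+00  1.20413698e+00] -7.494410374936478
```

Call:
{"method": "send_rows", "body": {"commands": [[[255,0,0,0,0.1],[255,0,0,0,0.2],[255,0,0,0,0.2],[255,0,0,0,0.2],[255,0,0,0,0.2]]]}}

```text
time_s: 15.13
position: [0.5967, -0.3213, 0.1316]
tool_rot: [-3.101, 0.502, 0.001]
force: [-0.2, -0.5, -1.3]
width: 0.324
```

```bash
python3 - <<'E'
from h import *
d=grab('wrist','w14');d2=grab('scene','s14')
s=get_state();M=toolaxes(s);print(s['position'],s['width'],s['force'],np.degrees(np.arctan2(M[1,0],M[0,0])))
print(delta([.597,-.3214,.128]), proj(d,[.598,-.3217,.093]),proj(d2,[.598,-.3217,.093]))
cv2.imwrite('pics/s14c.png',cv2.resize(d2['pixels'][150:270,270:410,::-1],None,fx=5,fy=5,interpolation=cv2.INTER_CUBIC))
E
```

```text
[ 0.59682316 -0.32136095  0.13190381] 0.32519628887694124 [ 0.03906533 -1.43685615 -0.00848398] -18.449636596377847
[ 0.02 -0.    0.39] [[321.03062484 261.82133667]] [[332.43094736 203.24642526]]
```

View pics/w14.png

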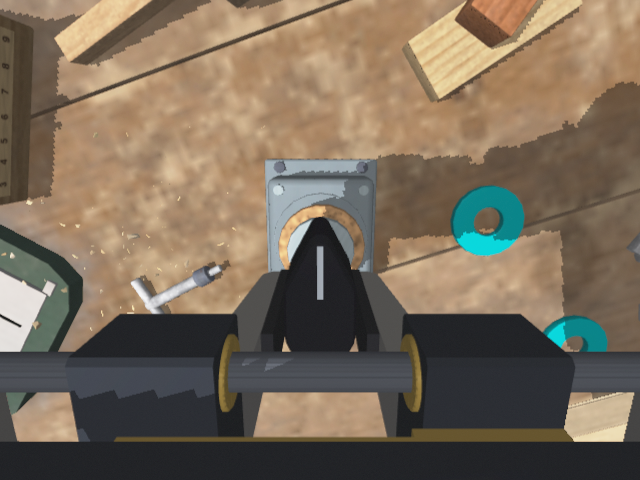

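View pics/s14c.png

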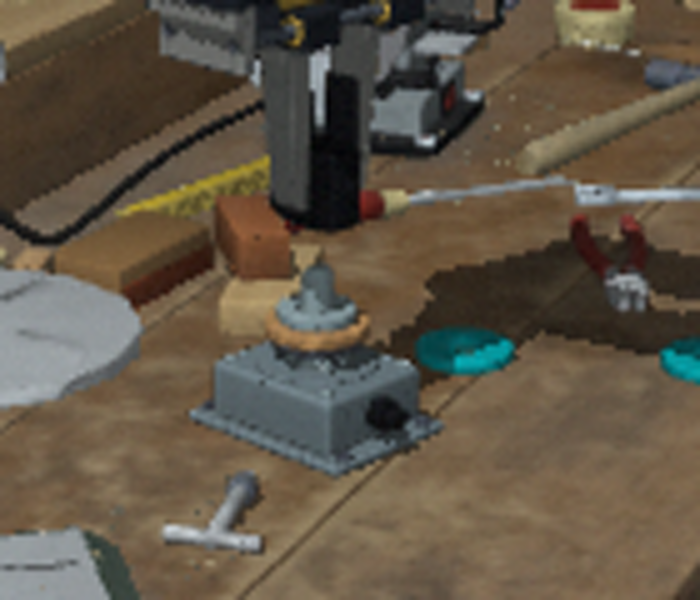

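Knob and unit are both upright and centred in the wrist view (x≈320), with the nose over the flat side. Lower in small steps and watch the force.

Call:
{"method": "send_rows", "body": {"commands": [[[255,0,0,1,0],[255,0,0,2,0],[255,0,0,2.4,0],[255,0,0,2.7,0],[255,0,0,3.0,0],[255,0,0,3.2,0],[255,0,0,3.2,0]]]}}

```text
time_s: 15.82
position: [0.5968, -0.3214, 0.0995]
tool_rot: [-3.1, 0.507, 0.001]
force: [0.1, -0.0, -0.3]
width: 0.322
```

```bash
python3 - <<'E'
from h import *
s=get_state();M=toolaxes(s);print(s['position'],s['width'],s['force'],s['torque'],np.degrees(np.arctan2(M[1,0],M[0,0])))
d=grab('wrist','w15')
cv2.imwrite('pics/w15c.png',cv2.resize(d['pixels'][150:370,220:420,::-1],None,fx=2.7,fy=2.7,interpolation=cv2.INTER_CUBIC))
E
```

```text
[ 0.59677754 -0.32141216  0.0994985 ] 0.3218848631779717 [ 0.09337098 -0.02214868 -0.3136624 ] [ 0.10238117  0.04136754 -0.0541252 ] -18.57126929532313
```

View pics/w15c.png

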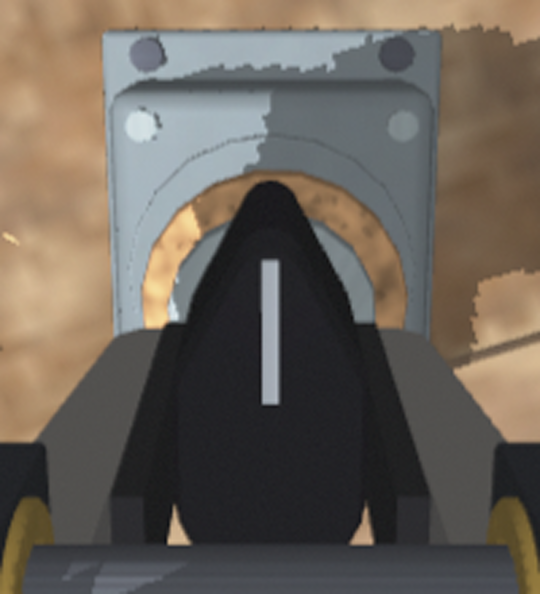

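The knob is about 5 mm onto the shaft with no force. Nudge sideways by 0.5 mm and continue down.

Call:
{"method": "send_rows", "body": {"commands": [[[255,0.0,0.04,0.2,0],[255,0.0,0.04,0.5,0],[255,0,0.04,0.8,0],[255,0,0.04,1.1,0],[255,0,0.04,1.4,0],[255,0,0.04,1.5,0],[255,0,0.04,1.5,0]]]}}

```text
time_s: 16.45
position: [0.5965, -0.3218, 0.0845]
tool_rot: [-3.1, 0.507, 0.001]
force: [0.7, 0.6, -1.2]
width: 0.321
```

```bash
python3 - <<'E'
from h import *
s=get_state();M=toolaxes(s);print(s['position'],s['width'],s['force'],s['torque'],np.degrees(np.arctan2(M[1,0],M[0,0])))
E
```

```text
[ 0.59654714 -0.32175088  0.08446907] 0.3213380367559178 [ 0.66083138  0.55417192 -1.19113348] [ 0.02796513 -0.02133807  0.00393136] -18.57754058361299
```

Call:
{"method": "send_rows", "body": {"commands": [[[255,0,0,0.1,0],[255,0,0,0.15,0],[255,0,0,0.2,0],[255,0,0,0.2,0],[255,0,0,0.2,0],[255,0,0,0.2,0],[255,0,0,0.2,0]]]}}

```text
time_s: 17.03
position: [0.5969, -0.3219, 0.0831]
tool_rot: [3.1, -0.507, 0.0]
force: [0.3, 0.3, -0.9]
width: 0.325
```

```bash
python3 - <<'E'
from h import *
s=get_state();M=toolaxes(s);print(s['position'],s['width'],s['force'],s['torque'],np.degrees(np.arctan2(M[1,0],M[0,0])))
E
```

```text
[ 0.59688891 -0.32192229  0.08308846] 0.32519085646887447 [ 0.33461455  0.29606718 -0.8688679 ] [0.07740896 0.02651046 0.03946455] -18.57396822346457
```

Call:
{"method": "send_rows", "body": {"commands": [[[255,0,0,0.1,0],[255,0,0,0.1,0],[255,0,0,0.1,0]]]}}

```text
time_s: 17.28
position: [0.5969, -0.3219, 0.0822]
tool_rot: [3.1, -0.507, 0.0]
force: [-0.3, 1.1, 2.3]
width: 0.325
```

Call:
{"method": "send_rows", "body": {"commands": [[[255,0,0,0.1,0],[255,0,0,0.2,0],[255,0,0,0.3,0],[255,0,0,0.4,0],[255,0,0,0.4,0],[255,0,0,0.4,0],[255,0,0,0.4,0]]]}}

```text
time_s: 17.87
position: [0.5969, -0.3219, 0.0784]
tool_rot: [3.1, -0.507, 0.0]
force: [-1.1, 1.5, 6.2]
width: 0.323
```

```bash
python3 - <<'E'
from h import *
s=get_state();M=toolaxes(s);print(s['position'],s['width'],s['force'],s['torque'],np.degrees(np.arctan2(M[1,0],M[0,0])))
d=grab('wrist','w16');d2=grab('scene','s16')
a=cv2.resize(d['pixels'][150:370,220:420,::-1],(400,440)); b=cv2.resize(d2['pixels'][170:260,290:372,::-1],(400,440),interpolation=cv2.INTER_CUBIC)
cv2.imwrite('pics/c16.png',np.hstack([a,b]))
E
```

```text
[ 0.59691073 -0.32192746  0.07835841] 0.32282602594646853 [-1.11926492  1.54552411  6.23708449] [ 0.2614112   0.35852112 -0.00112826] -18.57645660016268
```

View pics/c16.png

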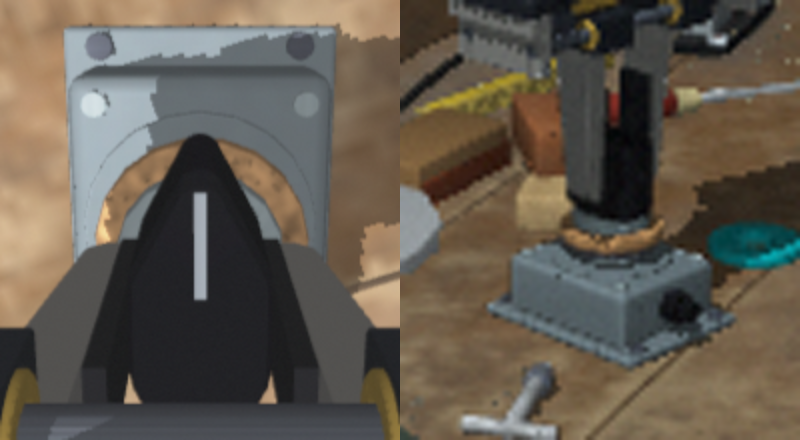

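Pressed with about 6–7 N, which is roughly 3 mm. Press 2 mm more.

Call:
{"method": "send_rows", "body": {"commands": [[[255,0,0,0.1,0],[255,0,0,0.2,0],[255,0,0,0.2,0],[255,0,0,0.2,0],[255,0,0,0.2,0],[255,0,0,0.2,0]]]}}

```text
time_s: 18.47
position: [0.5969, -0.3219, 0.0766]
tool_rot: [3.1, -0.507, 0.0]
force: [-2.7, 1.7, 8.1]
width: 0.323
```

```bash
python3 - <<'E'
from h import *
for i in range(4):
  d=grab('wrist','w17');s=get_state();print(s['position'],s['width'],s['force'],s['torque'])
d=grab('wrist','w17')
cv2.imwrite('pics/w17c.png',cv2.resize(d['pixels'][150:370,220:420,::-1],None,fx=2.7,fy=2.7))
E
```

```text
[ 0.59693847 -0.32196926  0.07659738] 0.3229376079774701 [-3.63590084  1.84615415  8.83557218] [ 0.33995142  0.49298281 -0.00176456]
[ 0.59690872 -0.32195259  0.07659825] 0.3246200405582991 [-2.70366978  1.9356328   8.55741697] [ 0.37711248  0.4593409  -0.00704199]
[ 0.59692694 -0.3219662   0.07662568] 0.32369707205563014 [-3.2199487   0.8214078   8.13459945] [0.28434881 0.48926514 0.03884711]
[ 0.59695579 -0.32194116  0.07662595] 0.3247963151569382 [-2.26556875  1.77640073  8.3423718 ] [ 0.34769311  0.53395579 -0.01251321]
```

View pics/w17c.png

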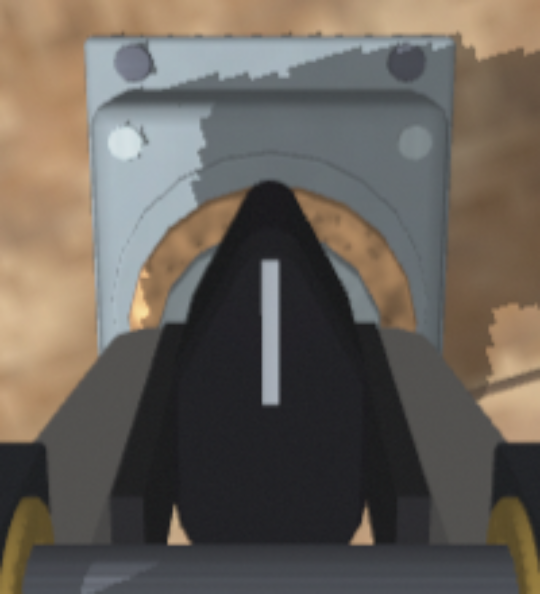

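The knob hasn't slipped in the grip. There is about a 3 N side load along −x of the tool, so I relieve it by 0.6 mm and press 0.8 mm more for margin.

Call:
{"method": "send_rows", "body": {"commands": [[[255,-0.03,0,0,0],[255,-0.06,0,0.04,0],[255,-0.06,0,0.08,0],[255,-0.06,0,0.08,0],[255,-0.06,0,0.08,0],[255,-0.06,0,0.08,0]]]}}

```text
time_s: 19.22
position: [0.5969, -0.322, 0.0761]
tool_rot: [3.1, -0.507, 0.002]
force: [-0.5, 1.2, 8.8]
width: 0.322
```

```bash
python3 - <<'E'
from h import *
for i in range(4):
  d=grab('wrist','w18');s=get_state();M=toolaxes(s);print(s['position'],s['width'],s['force'],s['torque'],np.degrees(np.arctan2(M[1,0],M[0,0])))
d=grab('scene','s18')
cv2.imwrite('pics/s18c.png',cv2.resize(d['pixels'][170:260,290:372,::-1],None,fx=6,fy=6,interpolation=cv2.INTER_CUBIC))
E
```

```text
[ 0.59692514 -0.32193949  0.07612908] 0.32147546730644266 [-1.11026824  1.44041507  8.80326047] [ 0.34599479  0.28211707 -0.03577042] -18.574071712634062
[ 0.59687755 -0.32192963  0.07607975] 0.323597141132502 [-0.88573136  1.53629356  9.20715896] [ 0.31624899  0.3097402  -0.05034964] -18.575981615614754
[ 0.59689927 -0.32193827  0.07610594] 0.3242636760158124 [-1.05856431  1.37726321  8.25323268] [0.24822473 0.25578471 0.04929029] -18.575710058724198
[ 0.59686142 -0.32194797  0.07609268] 0.32745448633360347 [-1.49123756  1.37476649  8.78040118] [ 0.2755494   0.28158351 -0.04134124] -18.577222284701826
```

View pics/s18c.png

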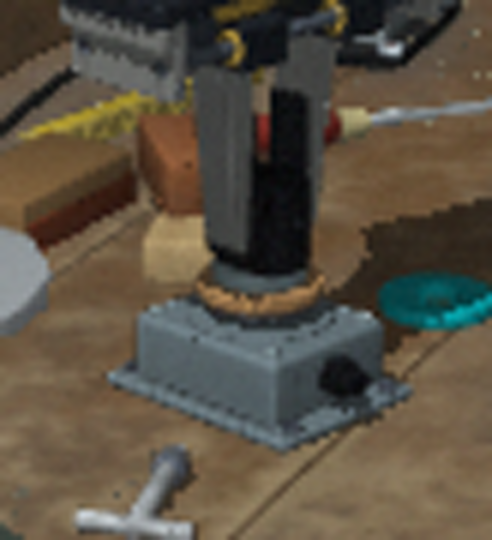

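```bash
python3 - <<'E'
from h import *
for t in ('s14','s18'):
  d=load(t);hsv=cv2.cvtColor(d['pixels'],cv2.COLOR_RGB2HSV)[205:228,318:348]
  m=cv2.inRange(hsv,np.array((8,90,90)),np.array((20,255,255)));ys,xs=np.nonzero(m);print(t,len(ys),[ys[xs==x].max()+205 for x in range(5,25,2) if (xs==x).any()],xs.min()+318,xs.max()+318)
print(proj(d,[[.598,-.3217,.055],[.598,-.3217,.050]]))
E
```

```text
s14 270 [np.int64(217), np.int64(218), np.int64(218), np.int64(219), np.int64(219), np.int64(219), np.int64(219), np.int64(218), np.int64(218), np.int64(217)] 318 347
s18 212 [np.int64(218), np.int64(220), np.int64(221), np.int64(221), np.int64(221), np.int64(221), np.int64(221), np.int64(221), np.int64(220), np.int64(220)] 318 347
[[332.30085698 216.47416177]
 [332.28396334 218.19192587]]
```

The cork's lower edge has dropped about 2 px (1.7 px = 5 mm) and the force is 8.8 N. Both say about 5–6 mm, so I hand in.

```bash
python3 -c "
from cell import close_job
print(close_job())"
```

```text
the job is handed in; nothing more can be done
None
```

I put the cork disc and then the steel washer over the shaft and let go of each. I turned the knob to the flat, slid it on and pressed the stack down. The job is handed in with the knob still gripped and pressed, at about 19 s of the 72 s allowed; `close_job` gave no verdict.

What the last checks showed:
- **Discs:** the close-ups after each release showed cork and washer flat and centred on the shaft.
- **Knob:** the tool is at -18.6° against about -18.5° measured for the unit, and the knob did not slip in the grip.
- **Press depth:** the readings differ. The force of about 8.8 N suggests about 4.8 mm, while finger travel and the cork's shift in the scene image suggest 5 to 6.5 mm. All are above the 3.5 mm needed and short of the 9 mm stop.
- **Side load:** about 2 N remains between bore and shaft, after I shifted the knob to bring it down from about 3 N.
- **Bystanders:** I kept clear of the tape measure, chuck key and loose board, but did not measure their positions at the end.

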